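# Clip a filter box into the spring-jaw holder

## Robot

A 6-joint arm with a two-finger parallel gripper is mounted at the origin on a cart in front of the work surface, level with it; the furniture and walls round the work are solid. World frame = base frame: x ahead of the robot, y to its left, z up, the work surface at z = 0. Lengths are in m, angles in rad, forces in N, time in s.
With the tool pointing down it reaches from about 0.425 to 0.95 m from the base axis. Payload 3.5 kg.
Tool frame: the origin (TCP) lies on the centre line of the jaws, within the pads' length; the fingertips stand 17 mm ahead of it and the grasp point (between the pads) lies 2 mm behind it; z points along the fingers, y is the line along which they close (so a half turn about z gives the same grasp; the last joint's range is limited). The gripper opens to 85 mm and grips with 20 to 120 N. Pads are 22 mm wide; open, the fingers measure 114 mm over their backs; the gripper's body (76 mm by 85 mm) begins 54 mm behind the grasp point. The pads swing forward as they close: fully open they stand 13 mm farther back than shut.
Start: joints at [1.037, 0.286, 1.577, -0, 1.279, -0.15], TCP at [0.253, 0.626, 0.248] pointing down, gripper open.
Joint ranges: [-2.77, 2.77], [-0.9, 2.22], [0.21, 2.48], [-1.53, 4.67], [0.24, 2.81], [-2.84, 2.84]. Speed limits (rad/s): [2.79, 2.79, 3.14, 3.14, 3.14, 3.14].

## Interface

Orientations are given as a unit quaternion [x, y, z, w].
In Python, from plant import ctrl gives the robot as it stands. The module is installed in compiled form; this text tells all that it offers.
- The arm moves only by the tool drive_tool, never from a script. Its argument "moves" is a list of rows, each a list of 3 entries, a list of its own where there are three numbers: the turn, a rotation vector about the tool's x, y, z in rad, then the shift along the tool's x, y, z in m, then the finger opening in m, from 0 to 0.0854. A call has 1 to 5 rows; each row shifts and turns the commanded pose from where the row before left it, along the tool's axes as they then stand; what a row does not reach is not made up. A row lasts 1/8 s, in which the tool goes at most 62.5 mm and 10.7 degrees, less where a joint would pass 70% of its speed; a pose out of reach is approached as far as the arm can. A call with a gripper value outside its range is refused whole. The fingers move at their own pace and stop on an object; "grip_force" is the grip in N (left out, the last holds). Time passes only in rows, so rows that do not move let the fingers close. It gives the time, the measured TCP pose, the force, the opening and the grip force at its end, in the units of the state.
- ctrl.get_state(): the state, without advancing time (a new reading comes with each control period).
- ctrl.read_camera(name): name is "side" or "top"; returns a dict with "image" (400x640x3 uint8, red, green, blue), "fx", "fy", "cx", "cy" (pixels), "R" (3x3) and "t" (3): a world point X has camera coordinates R X + t. Camera axes: x right, y down, z forward; pixel columns grow to the right and rows downward; lengths in m; the calibration is good to about 2 mm. A picture is of the moment at which its call begins. There is no depth.
- ctrl.sign_off(): hands the job in; it is judged then, once.
The state is a dict: "time": time; "qpos": joint angles; "dq": joint speeds; "joint_efforts": joint torques, N m; "eef_pos": TCP position; "tcp_rot": TCP orientation; "contact_force": force on the tool from outside, world axes, zero at the start; "wrist_torque": the same for the moment, N m; "opening": opening from 0.0 (shut) to 1.0 (fully open); "finger_force": force on a finger pad.
Only numpy, scipy, OpenCV 4.12 (cv2) and the standard library are available. Lean on these libraries where they do the work, as an engineer would, in place of code of your own. Each camera call takes 0.05 s, during which the arm holds its last target. There are 200 camera calls.

## Task

Mount the small die-cast filter box, same side up as it lies, in the spring-jaw holder. The sprung jaw gives way when an end of the box is pushed against it: set the box down flat on the seat between the jaw and the fixed stop and let go, so that the spring clamps it end to end against the stop, square and centred with its connectors in the middle of the notches. Leave the other things on the bench where they are.

Things in the scene. Friction and masses are not known exactly. Their poses are not given: they have to be found in the camera images.
- box_center (a point): Die-cast filter box: plain light-grey metal block, 40 mm across (x), 90 mm long (y), 26 mm high (z up), loose on the bench top (z = 0), 0.13 to 0.23 kg; a brass coaxial connector, 7 mm thick, stands 11 mm out of the middle of each end along y. This point is the block's centre, 13 mm above its underside. Grasp it across the 40 mm at mid-length; either end may face the jaw.
- holder: Spring-jaw holder, fixed to the bench: dark steel base plate 92 mm (x) by 190 mm (y), 10 mm thick, clear beside the seat. Origin on the bench under the seat's centre; z up, y along the clamping direction, from the low fixed stop (at -y) to the taller sprung jaw (at +y). Behind the jaw: two sprung guide rods and a guide block, y = 74 to 108 mm, 52 mm high.
- seat (a point): Centre of the seat's top, 24 mm above the bench, axes as the holder. The seat is a grey nylon bar, 30 mm wide (x), from y = -44 to +22 mm. A loaded box has the centre of its underside here (its own centre 13 mm higher) and its length along y, one end on the stop, the other held by the jaw.
- stop_face (a point): Centre of the fixed stop's face, 45 mm to -y of the seat's centre and 8 mm above the seat, axes as the holder; the face looks to +y. The stop is a forked steel plate, 58 mm wide, its top 16 mm above the seat, with a notch 22 mm wide at x = 0, open upward from 3 mm above the seat, for the box's connector.
- jaw_face (a point): Centre of the sprung jaw's face, 20 mm above the seat, axes as the holder; it looks to -y and moves with the jaw. At rest it is 72 mm from the stop's face, 18 mm less than the box's length. The jaw is a forked steel plate 58 mm wide, its top 44 mm above the seat, with a notch like the stop's.
- jaw (a joint): Travel of the sprung jaw, m: 0 at rest, grows as it is pushed back to +y, at most 0.030. A spring drives it towards the stop: about 2 N at rest, 5 N at 0.018 (a box clamped), 7 N at 0.030. With a box clamped against the stop it reads 0.018.
- mug_1: Green mug, 96 mm high, 86 mm wide without its handle: a bystander. Origin at the centre of its underside.
- ipa_bottle: White plastic cleaner bottle with a red cap, 57 mm wide, 122 mm high: a bystander. Origin at the centre of its underside.
- driver_blue: Screwdriver with a blue handle, 155 mm long (its y, handle at +y), 20 mm thick, lying on the bench: a bystander. Origin at mid-length on the bench.
- solder_spool: Solder reel with black flanges, 62 mm wide, 32 mm high: a bystander. Origin at the centre of its underside.

How it is judged:
By the outcome, as a careful person would: the job done as asked, in the order asked, and still so for the second after the job is handed in, with the robot touching nothing.
It also fails if it takes over 38 s, if anything falls off the work surface, if the arm or the gripper's body presses on something with over 40 N, if the wrist force passes 120 N, or if a joint passes its speed limit or range.

## Working session

There is one attempt and no reset: what is moved stays moved. The work goes in short steps, Python scripts to look and compute and a tool call to move; the robot and the scene stay as the last step left them, time stands still between calls to the robot, and variables do not carry over. Pictures are saved under pics/ and viewed, at most 10 in all, crops included, and the job is handed in when it is done.

Besides the shell and the picture viewer there is one more tool, called by a JSON object that holds its "op" and its "data". drive_tool: Moves the arm, as the interface text tells. Its arguments: {"type":"object","properties":{"moves":{"type":"array","items":{"type":"array"}},"grip_force":{"type":"number"}},"required":["moves"]}

```bash
mkdir -p pics; python3 - <<'E'
from plant import ctrl
import cv2,pickle
s=ctrl.get_state(); print(s)
for n in("side","top"):
    c=ctrl.read_camera(n); cv2.imwrite(f"pics/{n}0.png",c["image"][:,:,::-1]); pickle.dump(c,open(f"{n}0.pkl","wb"))
    print(n,c["fx"],c["cx"],c["cy"],c["R"],c["t"])
E
```

```text
{'time': 0.0, 'qpos': array([ 1.03703268e+00,  2.87221286e-01,  1.57818281e+00,  2.72509071e-06,
        1.27859351e+00, -1.49971185e-01]), 'dq': array([ 2.69169900e-04,  7.68627528e-04,  2.48426833e-05, -5.60433830e-04,
       -1.47236770e-04, -1.12442406e-04]), 'joint_efforts': array([-1.32996804e-03, -4.05986953e+01, -2.92622995e+01, -1.94421996e-04,
        5.87987801e-03,  4.62328458e-06]), 'eef_pos': array([0.25238283, 0.62537522, 0.2469069 ]), 'tcp_rot': array([ 1.90720910e-01,  9.81643565e-01, -1.13245458e-03, -4.04356338e-04]), 'contact_force': array([-0.1212005 , -0.12996603,  0.02825337]), 'wrist_torque': array([-0.01508876, -0.02505292,  0.00178938]), 'finger_force': 0.0, 'opening': 0.9992943017335881}
side 509.74609983814105 323.68449088349666 202.15765820740106 [[ 0.96117971 -0.27534188  0.01790021]
 [-0.10837785 -0.43639964 -0.89320188]
 [ 0.25374753  0.85658753 -0.44929944]] [-0.53351455  0.05324247  1.05220314]
top 418.60338784344873 314.3076981537292 200.99947693997083 [[-0.00921983 -0.99993994  0.00592483]
 [-0.99283953  0.00844834 -0.11915656]
 [ 0.11909935 -0.00698101 -0.9928578 ]] [-0.15670181  0.49513818  0.98122484]
```

View pics/top0.png

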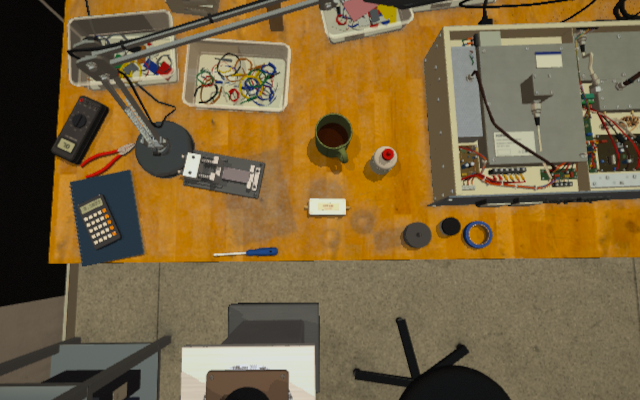

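View pics/side0.png

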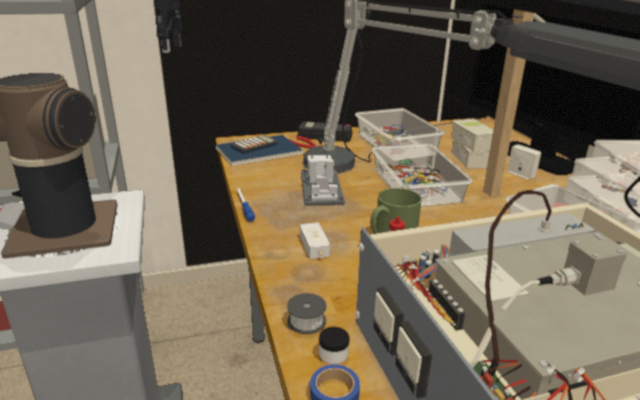

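```bash
python3 - <<'E'
import cv2,numpy as np
t=cv2.imread("pics/top0.png"); s=cv2.imread("pics/side0.png")
a=cv2.resize(t[135:225,170:360],None,fx=4,fy=4,interpolation=cv2.INTER_CUBIC)
cv2.imwrite("pics/topc.png",a)
b=cv2.resize(s[145:265,295:345],None,fx=5,fy=5,interpolation=cv2.INTER_CUBIC)
cv2.imwrite("pics/sidec.png",b)
E
```

```text
(no output)
```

View pics/topc.png

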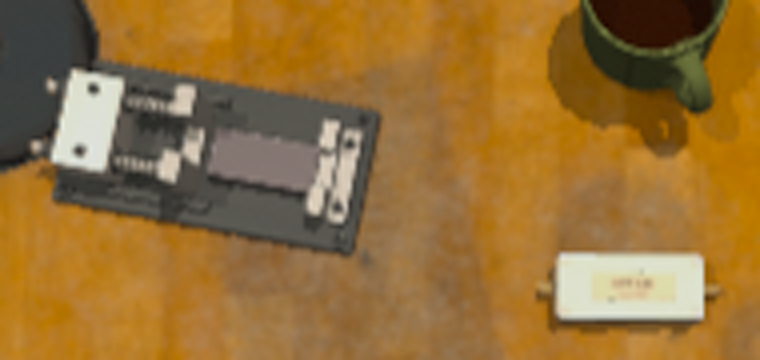

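View pics/sidec.png

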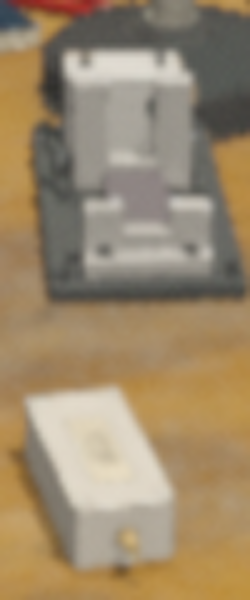

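```bash
cat > h.py <<'E'
import numpy as np,pickle
from scipy.optimize import least_squares
def proj(c,X):
    p=np.asarray(X)@c["R"].T+c["t"]; return np.c_[c["fx"]*p[:,0]/p[:,2]+c["cx"],c["fy"]*p[:,1]/p[:,2]+c["cy"]]
def place(q,P):
    P=np.asarray(P,float);c,s=np.cos(q[2]),np.sin(q[2])
    return np.c_[q[0]+c*P[:,0]-s*P[:,1],q[1]+s*P[:,0]+c*P[:,1],P[:,2]]
def uncrop(p,off,k): return (np.asarray(p,float)+.5)/k-.5+np.array(off)
def fit(views,q0):  # views: (cam,pixels,fn(q)->local pts)
    r=lambda q:np.concatenate([(proj(c,place(q,f(q)))-p).ravel() for c,p,f in views])
    s=least_squares(r,q0,loss="soft_l1"); return s.x,r(s.x).reshape(-1,2)
E
python3 - <<'E'
from h import *
T,S=[pickle.load(open(f"{n}0.pkl","rb")) for n in("top","side")]
tc=lambda p:uncrop(p,(170,135),4); sc=lambda p:uncrop(p,(295,145),5)
bx=np.array([[20,45,26],[20,-45,26],[-20,-45,26],[-20,45,26]])/1e3
bt=tc([(557,253),(703,255),(703,321),(555,321)]); bs=sc([(118,387),(172,492),(72,510),(25,397)])
for v in([(T,bt,lambda q:bx)],[(S,bs,lambda q:bx)],[(T,bt,lambda q:bx),(S,bs,lambda q:bx)]):
    q,r=fit(v,[.45,-.2,0]); print("box",q.round(4),r.round(1).tolist())
ht=tc([(218,130),(322,145),(308,192),(207,178),(72,68),(125,80),(105,170),(52,160),(380,108),(350,252)])
def hp(q,n=None):
    y=q[3];w=q[4]
    return np.array([[.015,.022,.024],[.015,-.044,.024],[-.015,-.044,.024],[-.015,.022,.024],
     [w,.108,.052],[w,.074,.052],[-w,.074,.052],[-w,.108,.052],[.046,y,.01],[-.046,y,.01]])
def sp(q): y=q[3]; return np.array([[-.046,y,.01],[.046,y,.01],[-.029,-.045,.04],[.029,-.045,.04]])
hs=sc([(48,296),(243,293),(86,200),(211,200)])
for v in([(T,ht,hp)],[(T,ht,hp),(S,hs,sp)]):
    q,r=fit(v,[.5,.1,-.2,-.08,.03]); print("hold",q.round(4),r.round(1).tolist())
E
```

```text
box [ 0.4806 -0.1917 -0.0174] [[-0.4, 0.2], [0.2, 0.1], [0.2, -0.0], [-0.0, -0.3]]
box [ 0.4797 -0.191  -0.0341] [[0.2, -0.4], [0.5, 1.1], [-0.2, -0.1], [-0.4, -0.4]]
box [ 0.48   -0.1915 -0.0267] [[-0.4, 0.3], [0.2, 0.5], [0.0, 0.4], [-0.2, -0.3], [0.2, -0.3], [0.8, 1.1], [0.2, -0.0], [-0.4, -0.3]]
hold [ 0.5636  0.0413 -0.1918 -0.0718  0.028 ] [[-0.3, -1.0], [0.1, 0.1], [1.1, 0.2], [-0.1, -1.2], [-0.4, 0.4], [0.3, -0.1], [0.3, 0.2], [-0.5, 0.1], [-0.2, 0.3], [0.0, 0.4]]
hold [ 0.5632  0.0412 -0.1973 -0.0727  0.028 ] [[-0.3, -0.9], [0.1, 0.3], [1.1, 0.5], [-0.1, -1.0], [-0.2, 0.3], [0.4, -0.0], [0.2, 0.2], [-0.5, 0.0], [0.3, 0.8], [0.3, 0.8], [0.4, -2.1], [1.7, -2.4], [-0.3, -0.2], [-0.2, -0.6]]
```

```bash
cat >> h.py <<'E'
from scipy.spatial.transform import Rotation as Ro
def rel(s,x,y,z,yaw):
    """turn and shift in tool axes from state s to a tool pointing down with its y at yaw"""
    R=Ro.from_quat(s["tcp_rot"]); c,n=np.cos(yaw),np.sin(yaw)
    G=Ro.from_matrix(np.array([[n,c,0],[-c,n,0],[0,0,-1.]]))
    return R.inv().apply(np.array([x,y,z])-s["eef_pos"]).round(4),(R.inv()*G).as_rotvec().round(4)
def show(*t):
    from plant import ctrl
    s=ctrl.get_state(); print(s["time"],s["eef_pos"].round(4),s["contact_force"].round(1),round(s["opening"]*.0854,4),s["finger_force"])
    for a in t: print(a,rel(s,*a))
E
python3 - <<'E'
from h import *
import cv2
T,S=[pickle.load(open(f"{n}0.pkl","rb")) for n in("top","side")]
K=lambda c:np.array([[c["fx"],0,c["cx"]],[0,c["fy"],c["cy"]],[0,0,1]])@np.c_[c["R"],c["t"]]
def tri(a,b):
    X=cv2.triangulatePoints(K(T),K(S),np.array(a,float).reshape(2,1),np.array(b,float).reshape(2,1))[:,0];X=X[:3]/X[3]
    print(X.round(3),proj(T,[X]).round(),proj(S,[X]).round())
tri((163,148),(329,158)); tri((155,145),(332,145)); tri((98,58),(355,15)); tri((320,5),(480,30))
def ground(c,p,z=0):
    d=c["R"].T@np.array([(p[0]-c["cx"])/c["fx"],(p[1]-c["cy"])/c["fy"],1]);o=-c["R"].T@c["t"];return (o+d*(z-o[2])/d[2]).round(3)
for n,p in dict(mug=(333,135),bottle=(385,158),drv1=(214,254),drv2=(277,252),lampL=(136,148),lampR=(193,150),lampB=(165,178)).items(): print(n,ground(T,p))
show((.43,.2,.2,.6),(.48,-.1915,.12,-.02))
E
```

```text
[0.631 0.214 0.013] [[163. 148.]] [[329. 158.]]
[0.637 0.22  0.048] [[156. 143.]] [[331. 145.]]
[0.684 0.192 0.384] [[97. 61.]] [[356.  15.]]
[ 0.783 -0.176  0.396] [[323.  -2.]] [[476.  32.]]
mug [ 0.666 -0.21   0.   ]
bottle [ 0.605 -0.341  0.   ]
drv1 [0.369 0.085 0.   ]
drv2 [ 0.372 -0.069  0.   ]
lampL [0.636 0.287 0.   ]
lampR [0.629 0.143 0.   ]
lampB [0.558 0.211 0.   ]
0.1 [0.2524 0.6254 0.247 ] [0.8 0.4 0.1] 0.0853 0.0Traceback (most recent call last):
  File "<stdin>", line 12, in <module>
  File "h.py", line 21, in show
    for a in t: print(a,rel(s,*a))
                        ~~~^^^^^^
  File "h.py", line 16, in rel
    G=Ro.from_matrix(np.array([[n,c,0],[-c,n,0],[0,0,-1.]]))
  File "scipy/spatial/transform/_rotation.pyx", line 1143, in scipy.spatial.transform._rotation.Rotation.from_matrix
ValueError: Non-positive determinant (left-handed or null coordinate frame) in rotation matrix 0: [[ 0.56464247  0.82533561  0.        ]
 [-0.82533561  0.56464247  0.        ]
 [ 0.          0.         -1.        ]].
```

```bash
sed -i 's/\[\[n,c,0\],\[-c,n,0\]/[[-n,c,0],[c,n,0]/' h.py; python3 -c "
from h import *
show((.43,.2,.2,1.19),(.48,-.1915,.13,-.02))"
```

```text
0.1 [0.2524 0.6254 0.247 ] [0.8 0.4 0.1] 0.0853 0.0
(0.43, 0.2, 0.2, 1.19) (array([-0.324 , -0.3279,  0.0476]), array([-0.0021, -0.0003, -0.003 ]))
(0.48, -0.1915, 0.13, -0.02) (array([-0.5169, -0.672 ,  0.1183]), array([-2.000e-03,  1.000e-03,  1.207e+00]))
```

{"op": "drive_tool", "data": {"moves": [[[0, 0, 0], [-0.0325, -0.033, 0.005], 0.085], [[0, 0, 0], [-0.0325, -0.033, 0.005], 0.085], [[0, 0, 0], [-0.0325, -0.033, 0.005], 0.085], [[0, 0, 0], [-0.0325, -0.033, 0.005], 0.085], [[0, 0, 0], [-0.0325, -0.033, 0.005], 0.085]]}}

```text
time: 0.72
eef_pos: [0.3417, 0.4105, 0.2227]
tcp_rot: [0.191, 0.982, -0.0, -0.0]
contact_force: [0.2, -0.4, -0.2]
opening: 0.991
finger_force: 0.0
```

{"op": "drive_tool", "data": {"moves": [[[0, 0, 0], [-0.0325, -0.033, 0.005], 0.085], [[0, 0, 0], [-0.0325, -0.033, 0.005], 0.085], [[0, 0, 0], [-0.0325, -0.033, 0.005], 0.085], [[0, 0, 0], [-0.0325, -0.033, 0.005], 0.07], [[0, 0, 0], [-0.0325, -0.033, 0.005], 0.07]]}}

```text
time: 1.35
eef_pos: [0.4306, 0.1967, 0.1979]
tcp_rot: [0.191, 0.982, -0.0, -0.0]
contact_force: [0.3, 0.4, -0.2]
opening: 0.819
finger_force: 0.0
```

{"op": "drive_tool", "data": {"moves": [[[0, 0, 0], [-0.024, -0.043, 0.008], 0.07], [[0, 0, 0], [-0.024, -0.043, 0.008], 0.07], [[0, 0, 0], [-0.024, -0.043, 0.008], 0.07], [[0, 0, 0], [-0.024, -0.043, 0.008], 0.07], [[0, 0, 0], [-0.024, -0.043, 0.008], 0.07]]}}

```text
time: 1.98
eef_pos: [0.461, -0.0476, 0.1579]
tcp_rot: [0.191, 0.982, 0.0, -0.0]
contact_force: [0.9, 0.8, 0.9]
opening: 0.821
finger_force: 0.0
```

{"op": "drive_tool", "data": {"moves": [[[0, 0, 0], [-0.024, -0.043, 0.008], 0.07], [[0, 0, 0], [-0.024, -0.043, 0.008], 0.07], [[0, 0, 0], [-0.024, -0.043, 0.008], 0.07], [[0, 0, 0.172], [0, 0, 0], 0.07], [[0, 0, 0.172], [0, 0, 0], 0.07]]}}

```text
time: 2.6
eef_pos: [0.4792, -0.1933, 0.1336]
tcp_rot: [0.359, 0.933, 0.0, -0.001]
contact_force: [-0.1, 0.7, -0.4]
opening: 0.821
finger_force: 0.0
```

{"op": "drive_tool", "data": {"moves": [[[0, 0, 0.172], [0, 0, 0], 0.07], [[0, 0, 0.172], [0, 0, 0], 0.07], [[0, 0, 0.172], [0, 0, 0], 0.07], [[0, 0, 0.172], [0, 0, 0], 0.07], [[0, 0, 0.172], [0, 0, 0], 0.07]]}}

```text
time: 3.22
eef_pos: [0.4794, -0.1924, 0.1339]
tcp_rot: [0.715, 0.699, -0.0, -0.0]
contact_force: [0.0, -0.3, 0.4]
opening: 0.817
finger_force: 0.0
```

```bash
python3 - <<'E'
from h import *
from plant import ctrl
import cv2
show((.48,-.1915,.08,-.02),(.48,-.1915,.021,-.02))
c=ctrl.read_camera("side"); pickle.dump(c,open("side1.pkl","wb"))
t=ctrl.read_camera("top")
a=cv2.resize(c["image"][120:290,240:410,::-1],(510,510)); b=cv2.resize(t["image"][160:250,270:370,::-1],(290,260))
o=np.zeros((510,800,3),np.uint8); o[:,:510]=a; o[:260,510:]=b; cv2.imwrite("pics/p1.png",o)
E
```

```text
3.225 [ 0.4794 -0.1924  0.1339] [ 0.  -0.3  0.4] 0.0697 0.0
(0.48, -0.1915, 0.08, -0.02) (array([0.0009, 0.0007, 0.0539]), array([-0.0009, -0.0005, -0.0027]))
(0.48, -0.1915, 0.021, -0.02) (array([0.0009, 0.0007, 0.1129]), array([-0.0009, -0.0005, -0.0027]))
```

View pics/p1.png

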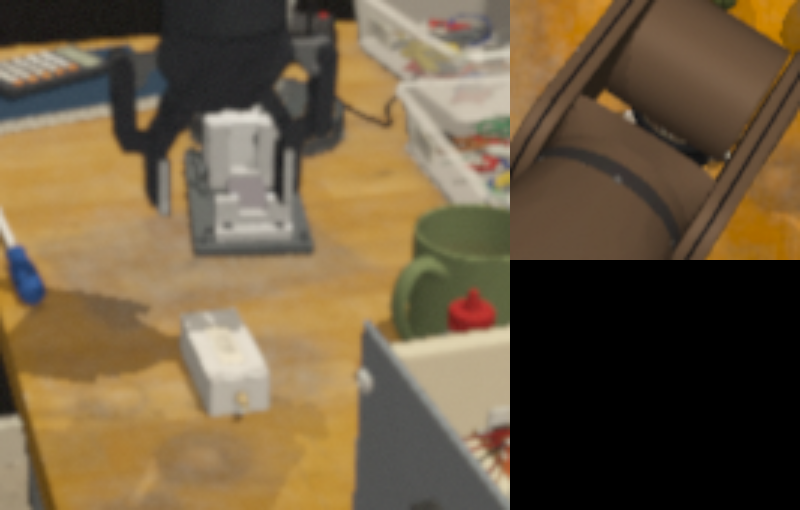

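{"op": "drive_tool", "data": {"moves": [[[0, 0, 0], [0.001, 0.0005, 0.05], 0.07], [[0, 0, 0], [0, 0, 0.04], 0.07], [[0, 0, 0], [0, 0, 0.021], 0.07], [[0, 0, 0], [0, 0, 0], 0.07]]}}

```text
time: 3.82
eef_pos: [0.4786, -0.1906, 0.0212]
tcp_rot: [0.712, 0.702, -0.001, -0.003]
contact_force: [-0.7, -0.1, -0.1]
opening: 0.818
finger_force: 0.0
```

{"op": "drive_tool", "data": {"moves": [[[0, 0, 0], [0, 0, 0], 0.03], [[0, 0, 0], [0, 0, 0], 0.03], [[0, 0, 0], [0, 0, 0], 0.03], [[0, 0, 0], [0, 0, 0], 0.03], [[0, 0, 0], [0, 0, 0], 0.03]], "grip_force": 50}}

```text
time: 4.45
eef_pos: [0.4816, -0.1925, 0.0251]
tcp_rot: [0.713, 0.701, 0.0, 0.002]
contact_force: [0.2, -0.5, 6.4]
opening: 0.454
finger_force: 53.0
```

{"op": "drive_tool", "data": {"moves": [[[0, 0, 0], [0, 0, -0.02], 0.03], [[0, 0, 0], [0, 0, -0.04], 0.03], [[0, 0, 0], [0, 0, -0.05], 0.03], [[0, 0, 0], [0, 0, 0], 0.03]]}}

```text
time: 4.95
eef_pos: [0.4827, -0.1932, 0.1379]
tcp_rot: [0.713, 0.701, 0.001, 0.005]
contact_force: [0.5, -0.2, -2.2]
opening: 0.455
finger_force: 52.2
```

```bash
python3 - <<'E'
from h import *
H=[.5632,.0412,-.195]
x,y,_=place(H,[[0,-.024,0]])[0]; show((x,y,.13,-.195))
E
```

```text
4.95 [ 0.4827 -0.1932  0.1379] [ 0.5 -0.2 -2.2] 0.0388 52.237268686294556
(np.float64(0.5585496031609019), np.float64(0.017654855930810148), 0.13, -0.195) (array([0.2121, 0.0722, 0.0074]), array([0.0086, 0.0044, 0.1783]))
```

{"op": "drive_tool", "data": {"moves": [[[0, 0, 0], [0.053, 0.018, 0.002], 0.03], [[0, 0, 0], [0.053, 0.018, 0.002], 0.03], [[0, 0, 0], [0.053, 0.018, 0.002], 0.03], [[0, 0, 0], [0.053, 0.018, 0.002], 0.03], [[0.008, 0.004, 0.178], [0, 0, 0], 0.03]]}}

```text
time: 5.58
eef_pos: [0.5548, 0.0229, 0.1229]
tcp_rot: [0.772, 0.635, -0.002, -0.006]
contact_force: [-1.7, -0.9, -1.1]
opening: 0.454
finger_force: 52.2
```

{"op": "drive_tool", "data": {"moves": [[[0, 0, 0], [0, 0, 0], 0.03], [[0, 0, 0], [0, 0, 0], 0.03]]}}

```text
time: 5.82
eef_pos: [0.555, 0.0187, 0.1241]
tcp_rot: [0.772, 0.636, -0.002, -0.005]
contact_force: [0.3, 0.2, -2.0]
opening: 0.454
finger_force: 52.1
```

```bash
python3 - <<'E'
from h import *
from plant import ctrl
import cv2
H=[.5632,.0412,-.195]
x,y,_=place(H,[[0,-.024,0]])[0]; show((x,y,.13,-.195))
c=ctrl.read_camera("side"); pickle.dump(c,open("side2.pkl","wb"))
cv2.imwrite("pics/p2.png",cv2.resize(c["image"][100:220,270:380,::-1],None,fx=5,fy=5,interpolation=cv2.INTER_CUBIC))
E
```

```text
5.825 [0.555  0.0187 0.1241] [ 0.3  0.2 -2. ] 0.0387 52.14468061923981
(np.float64(0.5585496031609019), np.float64(0.017654855930810148), 0.13, -0.195) (array([-0.0003,  0.0036, -0.0059]), array([-0.0103, -0.0031,  0.0016]))
```

View pics/p2.png

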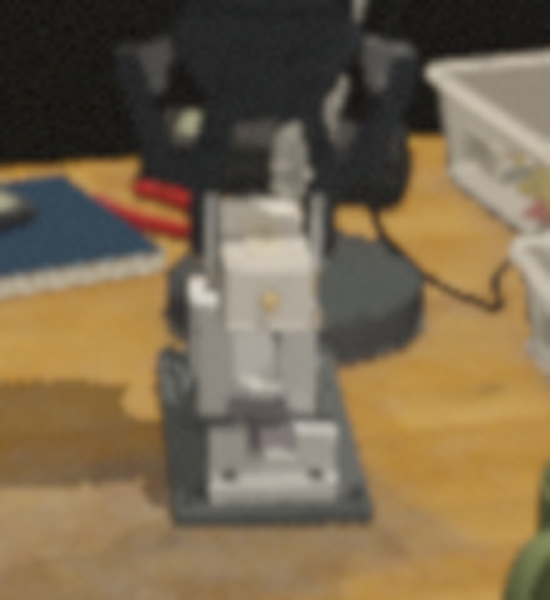

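{"op": "drive_tool", "data": {"moves": [[[-0.009, -0.003, 0], [0, 0.003, -0.004], 0.03], [[0, 0, 0], [0, 0, 0], 0.03], [[0, 0, 0], [0, 0, 0], 0.03]]}}

```text
time: 6.25
eef_pos: [0.5589, 0.0182, 0.1296]
tcp_rot: [0.773, 0.635, 0.0, 0.0]
contact_force: [0.5, 0.7, -1.6]
opening: 0.457
finger_force: 52.1
```

```bash
python3 - <<'E'
from h import *
H=[.5632,.0412,-.195]
S=pickle.load(open("side2.pkl","rb"))
# predicted box points for the measured pose of p2
q=[.555,.0187,-.1934]; zu=.1241-.025
P=place(q,[[-.02,-.045,zu],[.02,-.045,zu],[0,-.056,zu+.013],[-.02,-.045,zu+.026],[.02,-.045,zu+.026]])
print(((proj(S,P)-[270,100]+.5)*5-.5).round().tolist())
x,y,_=place(H,[[0,-.024,0]])[0]; show((x,y,.13,-.195))
E
```

```text
[[226.0, 325.0], [316.0, 323.0], [274.0, 306.0], [227.0, 269.0], [318.0, 268.0]]
6.25 [0.5589 0.0182 0.1296] [ 0.5  0.7 -1.6] 0.039 52.146323919296265
(np.float64(0.5585496031609019), np.float64(0.017654855930810148), 0.13, -0.195) (array([-0.0006, -0.0002, -0.0004]), array([ 0.0011, -0.0003, -0.0001]))
```

{"op": "drive_tool", "data": {"moves": [[[0, 0, 0], [0, 0, 0.03], 0.03], [[0, 0, 0], [0, 0, 0.03], 0.03], [[0, 0, 0], [0, 0, 0], 0.03], [[0, 0, 0], [0, 0, 0], 0.03]]}}

```text
time: 6.75
eef_pos: [0.5593, 0.0184, 0.0702]
tcp_rot: [0.773, 0.635, 0.001, 0.0]
contact_force: [-1.0, 0.2, -0.7]
opening: 0.451
finger_force: 52.1
```

```bash
python3 - <<'E'
from h import *
from plant import ctrl
import cv2
H=[.5632,.0412,-.195]
for d in(-.024,.004):
    x,y,_=place(H,[[0,d,0]])[0]; show((x,y,.068,-.195))
c=ctrl.read_camera("side"); pickle.dump(c,open("side3.pkl","wb"))
cv2.imwrite("pics/p3.png",cv2.resize(c["image"][120:220,280:370,::-1],None,fx=6,fy=6,interpolation=cv2.INTER_CUBIC))
E
```

```text
6.75 [0.5593 0.0184 0.0702] [-1.   0.2 -0.7] 0.0385 52.14587867259979
(np.float64(0.5585496031609019), np.float64(0.017654855930810148), 0.068, -0.195) (array([-0.0009, -0.0006,  0.0022]), array([ 0.0014, -0.0004,  0.    ]))
6.75 [0.5593 0.0184 0.0702] [-1.   0.2 -0.7] 0.0385 52.14587867259979
(np.float64(0.5639750661398497), np.float64(0.04512419067819831), 0.068, -0.195) (array([ 0.0271, -0.0006,  0.0022]), array([ 0.0014, -0.0004,  0.    ]))
```

View pics/p3.png

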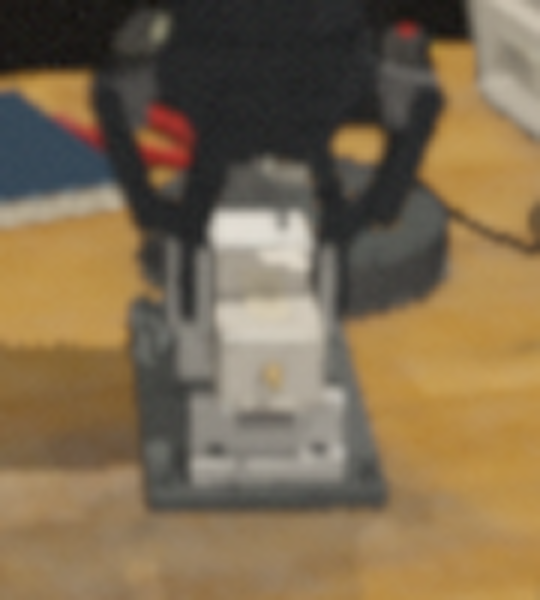

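{"op": "drive_tool", "data": {"moves": [[[0, 0, 0], [0.007, 0, 0.002], 0.03], [[0, 0, 0], [0.007, 0, 0], 0.03], [[0, 0, 0], [0.007, 0, 0], 0.03], [[0, 0, 0], [0.006, 0, 0], 0.03], [[0, 0, 0], [0, 0, 0], 0.03]]}}

```text
time: 7.42
eef_pos: [0.5648, 0.0448, 0.0679]
tcp_rot: [0.772, 0.635, 0.0, 0.001]
contact_force: [1.2, -5.7, 1.3]
opening: 0.452
finger_force: 52.4
```

```bash
python3 - <<'E'
from h import *
from plant import ctrl
import cv2
H=[.5632,.0412,-.195]
x,y,_=place(H,[[0,.004,0]])[0]; show((x,y,.068,-.195))
c=ctrl.read_camera("side"); pickle.dump(c,open("side4.pkl","wb"))
cv2.imwrite("pics/p4.png",cv2.resize(c["image"][120:220,280:370,::-1],None,fx=6,fy=6,interpolation=cv2.INTER_CUBIC))
E
```

```text
7.425 [0.5648 0.0448 0.0679] [ 1.2 -5.7  1.3] 0.0386 52.40849733352661
(np.float64(0.5639750661398497), np.float64(0.04512419067819831), 0.068, -0.195) (array([ 0.0001, -0.0009, -0.0001]), array([0.0024, 0.0009, 0.0012]))
```

View pics/p4.png

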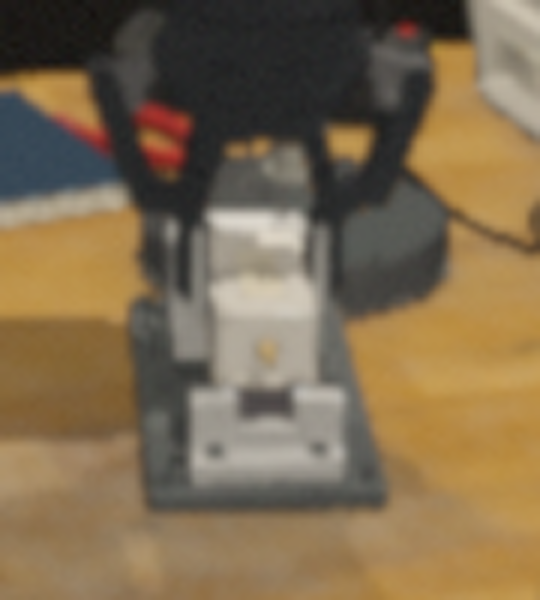

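{"op": "drive_tool", "data": {"moves": [[[0.002, 0, 0], [0.001, -0.0005, 0.004], 0.03], [[0, 0, 0], [0, 0, 0.004], 0.03], [[0, 0, 0], [0, 0, 0.004], 0.03], [[0, 0, 0], [0, 0, 0.004], 0.03], [[0, 0, 0], [0, 0, 0], 0.03]]}}

```text
time: 8.1
eef_pos: [0.5635, 0.0455, 0.0509]
tcp_rot: [0.772, 0.635, -0.001, -0.0]
contact_force: [0.5, -6.8, -1.5]
opening: 0.458
finger_force: 52.2
```

{"op": "drive_tool", "data": {"moves": [[[0, 0, 0], [0, 0, 0.001], 0.03], [[0, 0, 0], [0, 0, 0], 0.03]]}}

```text
time: 8.35
eef_pos: [0.5635, 0.0456, 0.0503]
tcp_rot: [0.772, 0.635, -0.001, -0.0]
contact_force: [-0.9, -5.7, 0.4]
opening: 0.455
finger_force: 52.4
```

{"op": "drive_tool", "data": {"moves": [[[0, 0, 0], [0, 0, 0.001], 0.03], [[0, 0, 0], [0, 0, 0], 0.03]]}}

```text
time: 8.6
eef_pos: [0.5636, 0.0456, 0.0494]
tcp_rot: [0.772, 0.635, -0.001, -0.0]
contact_force: [-1.5, -6.4, 0.5]
opening: 0.456
finger_force: 52.5
```

{"op": "drive_tool", "data": {"moves": [[[0, 0, 0], [0, 0, 0.001], 0.03], [[0, 0, 0], [0, 0, 0], 0.03]]}}

```text
time: 8.85
eef_pos: [0.5637, 0.0456, 0.0491]
tcp_rot: [0.772, 0.635, -0.001, -0.001]
contact_force: [-3.6, -5.5, 4.8]
opening: 0.457
finger_force: 52.9
```

{"op": "drive_tool", "data": {"moves": [[[0, 0, 0], [-0.002, 0, 0], 0.03], [[0, 0, 0], [-0.002, 0, 0], 0.03], [[0, 0, 0], [0, 0, 0], 0.03]]}}

```text
time: 9.22
eef_pos: [0.5631, 0.0425, 0.0491]
tcp_rot: [0.772, 0.635, -0.0, -0.001]
contact_force: [-2.8, -2.8, 5.1]
opening: 0.46
finger_force: 52.9
```

```bash
python3 - <<'E'
from h import *
from plant import ctrl
import cv2
H=[.5632,.0412,-.195]
x,y,_=place(H,[[0,0,0]])[0]; show((x,y,.049,-.195))
c=ctrl.read_camera("side"); pickle.dump(c,open("side5.pkl","wb"))
cv2.imwrite("pics/p5.png",cv2.resize(c["image"][130:220,290:360,::-1],None,fx=6,fy=6,interpolation=cv2.INTER_CUBIC))
E
```

```text
9.225 [0.5631 0.0425 0.0491] [-2.8 -2.8  5.1] 0.0393 52.93981611728668
(np.float64(0.5632), np.float64(0.0412), 0.049, -0.195) (array([-0.0012,  0.0004,  0.0001]), array([-0.0018, -0.0004,  0.0009]))
```

View pics/p5.png

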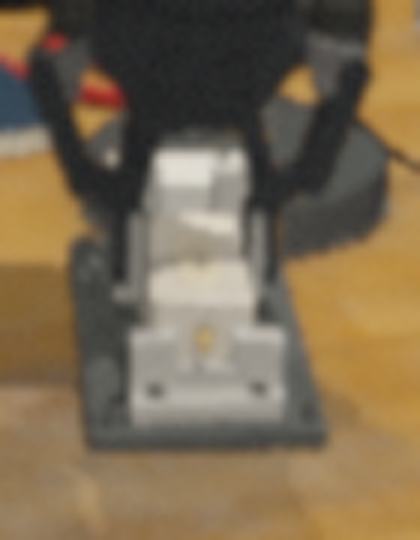

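{"op": "drive_tool", "data": {"moves": [[[0, 0, 0], [-0.001, 0.001, -0.0005], 0.03], [[0, 0, 0], [0, 0, 0], 0.03]], "grip_force": 25}}

```text
time: 9.52
eef_pos: [0.5631, 0.0417, 0.0491]
tcp_rot: [0.772, 0.635, -0.001, -0.002]
contact_force: [-4.2, -0.5, 6.1]
opening: 0.459
finger_force: 53.0
```

{"op": "drive_tool", "data": {"moves": [[[0, 0, 0], [0, 0, 0], 0.043], [[0, 0, 0], [0, 0, 0], 0.048], [[0, 0, 0], [0, 0, 0], 0.06], [[0, 0, 0], [0, 0, 0], 0.06]]}}

```text
time: 10.02
eef_pos: [0.5638, 0.041, 0.0487]
tcp_rot: [0.773, 0.635, -0.0, -0.001]
contact_force: [0.1, 0.1, 0.4]
opening: 0.703
finger_force: 0.0
```

{"op": "drive_tool", "data": {"moves": [[[0, 0, 0], [0, 0, -0.02], 0.06], [[0, 0, 0], [0, 0, -0.04], 0.06], [[0, 0, 0], [0, 0, -0.055], 0.06], [[0, 0, 0], [0, 0, -0.055], 0.06], [[0, 0, 0], [-0.055, 0, 0], 0.06]]}}

```text
time: 10.65
eef_pos: [0.5572, -0.0121, 0.2276]
tcp_rot: [0.771, 0.637, 0.005, 0.005]
contact_force: [0.5, -1.4, -0.2]
opening: 0.704
finger_force: 0.0
```

{"op": "drive_tool", "data": {"moves": [[[0, 0, 0], [-0.055, -0.02, 0], 0.06], [[0, 0, 0], [-0.055, -0.02, 0], 0.06], [[0, 0, 0], [-0.055, -0.02, 0], 0.06], [[0, 0, 0], [-0.055, -0.02, 0], 0.06], [[0, 0, 0], [0, 0, 0], 0.06]]}}

```text
time: 11.28
eef_pos: [0.4308, -0.2165, 0.2206]
tcp_rot: [0.775, 0.632, -0.0, 0.001]
contact_force: [0.5, -0.3, -0.0]
opening: 0.708
finger_force: 0.0
```

```bash
python3 - <<'E'
from h import *
from plant import ctrl
import cv2
show()
o=np.zeros((560,800,3),np.uint8)
c=ctrl.read_camera("side"); pickle.dump(c,open("side6.pkl","wb"))
a=cv2.resize(c["image"][135:215,295:350,::-1],None,fx=7,fy=7,interpolation=cv2.INTER_CUBIC); o[:560,:385]=a
t=ctrl.read_camera("top"); pickle.dump(t,open("top6.pkl","wb"))
b=cv2.resize(t["image"][135:215,175:275,::-1],None,fx=4,fy=4,interpolation=cv2.INTER_CUBIC); o[:320,400:800]=b
cv2.imwrite("pics/p6.png",o)
E
```

```text
11.275 [ 0.4308 -0.2165  0.2206] [ 0.5 -0.3 -0. ] 0.0604 0.0
```

View pics/p6.png

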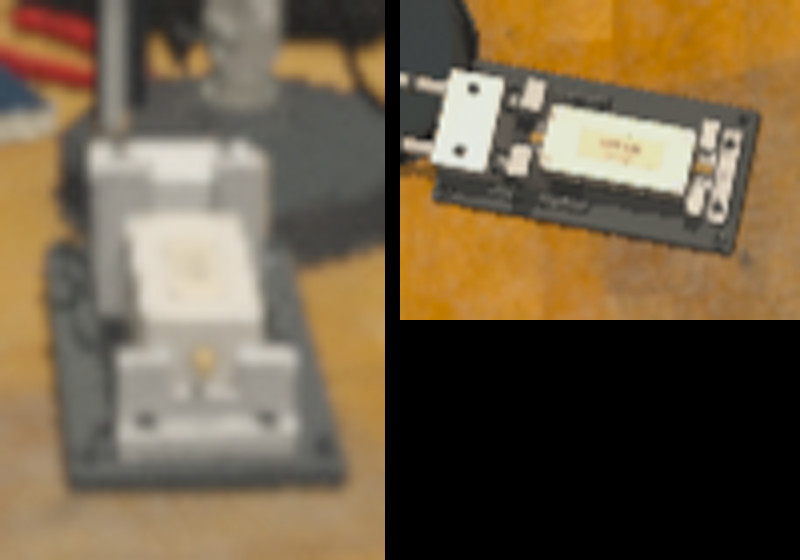

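```bash
python3 - <<'E'
from h import *
T,S=[pickle.load(open(f"{n}6.pkl","rb")) for n in("top","side")]
tc=lambda p:uncrop(np.array(p)-[400,0],(175,135),4); sc=lambda p:uncrop(p,(295,135),7)
bx=np.array([[20,45,50],[20,-45,50],[-20,-45,50],[-20,45,50]])/1e3
bt=tc([(553,106),(695,130),(686,195),(543,170)]);bs=sc([(243,212),(265,315),(137,322),(125,217)])
for v in([(T,bt,lambda q:bx)],[(S,bs,lambda q:bx)],[(T,bt,lambda q:bx),(S,bs,lambda q:bx)]):
    q,r=fit(v,[.56,.04,-.2]); c,s=np.cos(-.195),np.sin(-.195);d=q[:2]-[.5632,.0412]
    print(q.round(4),"in holder mm",(1e3*np.array([c*d[0]+s*d[1],-s*d[0]+c*d[1]])).round(1),r.round(1).tolist())
H=[.5632,.0412,-.195]
P=place(H,[[0,-.056,.037],[-.029,-.045,.04],[.029,-.045,.04],[-.011,-.045,.04],[.011,-.045,.04]])
print(((proj(S,P)-[295,135]+.5)*7-.5).round().tolist())
# relative check in the top view: prongs of stop and jaw against connectors
E
```

```text
[ 0.5623  0.0408 -0.1746] in holder mm [-0.8 -0.6] [[-0.4, -0.2], [1.2, -0.0], [0.3, 0.0], [-1.1, 0.1]]
[ 0.562   0.0417 -0.2092] in holder mm [-1.3  0.2] [[-0.3, 0.2], [-0.4, 0.5], [0.5, -0.3], [0.2, -0.4]]
[ 0.5621  0.041  -0.1898] in holder mm [-1.  -0.4] [[-0.3, -0.3], [1.1, 0.4], [0.1, 0.4], [-1.3, -0.1], [-0.6, 0.2], [0.1, 0.6], [1.0, -0.1], [-0.0, -0.2]]
[[209.0, 370.0], [119.0, 349.0], [294.0, 346.0], [173.0, 348.0], [240.0, 347.0]]
```

```bash
python3 -c "
from plant import ctrl
print(ctrl.sign_off())"
```

```text
the job is handed in; nothing more can be done
None
```

The filter box is clamped flat in the spring-jaw holder against the stop, about 1 mm off centre sideways and square to about 1° as measured from the camera images. The arm is clear and the other items were not touched; the job was handed in at about 11 s and no verdict came back.

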